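# Seat a keyed shaft in a pulley hub against its ejector spring

### The arm

A 7-joint arm with a two-finger parallel gripper is mounted at the origin on a cart in front of the work surface, level with it; the furniture and walls round the work are solid. World frame = base frame: x ahead of the robot, y to its left, z up, the work surface at z = 0. Lengths are in m, angles in rad, forces in N, time in s.
With the tool pointing down it reaches from about 0.425 to 0.875 m from the base axis. Payload 4.7 kg.
Tool frame: the origin (TCP) lies on the centre line of the jaws, within the pads' length; the fingertips stand ahead of it and the grasp point (between the pads) lies 8 mm behind it (ctrl.finger_overhang is the x of the fingertips in the tool frame, in m); x points along the fingers, z is the direction in which the jaws open and shut, and the axes are right-handed (so a half turn about x gives the same grasp; the last joint's range is limited). The gripper opens to 87 mm and grips with 3 to 60 N. Pads are 19 mm wide; open, the fingers measure 117 mm over their backs; the gripper's body (75 mm by 190 mm) begins 51 mm behind the grasp point.
Start: joints at [-1.16, 0.321, -0.07, 1.45, 0.023, 1.371, -0.057], TCP at [0.251, 0.6, 0.201] pointing down, gripper open.
Joint ranges: [-2.86, 2.86], [-0.3, 2.09], [-1.38, 1.24], [0.06, 2.45], [-1.56, 4.7], [0.09, 2.05], [-2.69, 2.69]. Speed limits (rad/s): [2.57, 2.57, 3.14, 3.14, 3.14, 3.14, 3.14].

### API

Orientations are given as a rotation vector (axis times angle).
In Python, from bench import readout, viewer, job, nets, ctrl gives the robot as it stands.
- The arm moves only by the shell command python3 -m creep 'ROWS' [FORCE]. ROWS is JSON, a list of rows, each an object with "linear": the shift along the tool's x, y, z in m, a list of three; "twist": the turn, a rotation vector about the tool's x, y, z in degrees, a list of three; "fingers": the gripper's target within -1 to 1 (shut at 1, half-way at 0, fully open at -1). A call has 1 to 8 rows; each row is the pose to reach, as a shift and turn from the pose commanded when the call began, along the tool's axes at that moment; what a row does not reach only later rows make up. A row lasts 1/12 s, in which the tool goes at most 41.7 mm and 7.16 degrees, less where a joint would pass 70% of its speed; a pose out of reach is approached as far as the arm can. A call with a gripper value outside its range is refused whole. The fingers move at their own pace and stop on an object; FORCE is the grip in N (left out, the last holds). Time passes only in rows, so rows that repeat a pose let the fingers close. It gives the time, the measured TCP pose, the force and the opening at its end, in the units of the state.
- readout.get_state(): the state, without advancing time (a new reading comes with each control period).
- viewer.get_image(name): name is "scene" or "top" or "wrist"; returns (picture, depth): 400x640x3 uint8, red, green, blue; 400x640 float32, m along the optical axis (not along the pixel's ray), 0 where there is no reading.
- viewer.camera_params(name): a dict with "K" (3x3 intrinsics, pixels), "cam_to_world" (4x4, takes a point from camera to world coordinates). Camera axes: x right, y down, z forward; pixel columns grow to the right and rows downward; lengths in m; the calibration is good to about 2 mm. A picture is of the moment at which its call begins: read the wrist's pose just before it. camera_params takes no time and is no camera call; for the wrist camera it gives the pose at the moment of the call.
- job.close_job(): hands the job in, once; it reports no verdict.
Trained networks look in the newest picture that a camera, given by its name, has taken for a name from the list of things; names that differ only in an ending like _2 or _b are one class to them, and where a whole thing is asked for, a point or a joint stands for the part that bears it (a point fixed in the world has none). Each returns a list of dicts, best first, with "conf" (0 to 1); they miss things now and then, are a little off and sometimes report something else, mostly with a low value. They report only what shows in the picture. A call takes as long as a camera call. They do not tell look-alikes from the thing itself.
- nets.boxes_of(camera, label): "centre" ([x, y, z] in m, in world coordinates, good to about 4 mm: the middle of the surface that is visible of it).
- nets.place_of(camera, label): "centre" ([x, y, z] in m, in world coordinates, good to about 4 mm: a listed point, or the origin of a listed thing).
The state is a dict: "time": time; "joint_positions": joint angles; "qd": joint speeds; "joint_torque": joint torques, N m; "position": TCP position; "tool_rot": TCP orientation; "ft_force": force on the tool from outside, world axes, zero at the start; "torque": the same for the moment, N m; "grip_width": opening from 0.0 (shut) to 1.0 (fully open).
Only numpy, scipy, OpenCV 4.12 (cv2) and the standard library are available. Lean on these libraries where they do the work, as an engineer would, in place of code of your own. Each camera call takes 0.05 s, during which the arm holds its last target.

### The job

Take the keyed shaft (blue head, white line over its key) out of the stand and put its round end into the bore of the pulley hub on the drive unit. Turn it until its key slips into the keyway, then press it down against the ejector spring until its shoulder is fully home on the hub, and finish while still gripping it by the head and holding it pressed down there, so that a colleague can tighten the screw. Leave the plain shaft in the stand, and do not disturb the dropper bottle, culture dishes and beaker.

Things in the scene. Friction and masses are not known exactly. Their poses are not given: they have to be found in the camera images.
- keyed_shaft: Upright steel shaft, 20 mm diameter, 103 mm tall, 0.2 kg. Origin: centre of its lower tip, z up. z 0-5 mm: taper from 13 to 20 mm; z 0-18: plain round pilot; z 18-46: brass key, 6 mm wide, on the -x side, out to 15.5 mm from the axis; z 52-58: shoulder, 44 mm wide; z 58-103: round blue head, 36 mm wide. A white line on the head's top and side marks the -x (key) side
- keyed_shaft_grip (a point): on the axis of the keyed shaft, at mid-height of its blue head, 82 mm above its tip
- plain_shaft: The spare: same shaft with a black head, no key and no white line, in the other hole of the stand. Must stay there. Origin at its lower tip, z up
- stand: Fixed grey block, 70 x 170 x 58 mm, origin under its centre, with two through holes of 35 mm at y = +50 and -50 mm in its frame. The shafts' shoulders rest on its top, the shaft tips 6 mm above the bench
- drive_unit: Fixed white flat housing, 150 x 150 x 36 mm with a steel boss on top to 40 mm, origin under its centre; it carries the hub at its centre
- hub: Fixed pulley hub on the drive unit; cannot turn. 62 mm tall, 60 mm wide, origin under its centre, z up. Round 22 mm bore, open above, with an 8 mm wide keyway on its -x side (to 18.5 mm from the axis), red mark outside it. The key enters with the shaft's -x along the hub's -x (within 0.1 rad), else rests on the top face with the tip 18 mm deep. Home: shoulder on the top face, tip 52 mm deep
- hub_mouth (a point): centre of the bore at the hub's top face, about 102 mm above the bench
- ejector (a joint): Brass spring plate in the bore, pushes the shaft up. 0 = up (its top 40 mm below the hub's top face), grows in m as it is pressed down; 0.012 when the shaft's shoulder lies on the hub. Needs 6 N to start, about 11 N at 0.012: more than the shaft's weight, so the shaft rises again when not held down
- dropper: small white bottle with a blue cap, 36 mm wide, 75 mm tall, origin under its centre; leave it alone
- dish: two stacked round culture dishes, 59 mm wide, 30 mm tall in all, origin under the centre; leave them alone
- beaker: small clear beaker, 55 mm wide, 71 mm tall, origin under its centre; leave it alone
Not all that is in view belongs to the job. There is more than one size of the keyed_shaft; the job needs the larger.

How it is judged:
By the outcome, as a careful person would: the job done as asked, in the order asked, and still so for the second after the job is handed in, while the arm keeps its last pose, push and grip.
It also fails if it takes over 48 s, if anything falls off the work surface, if the arm or the gripper's body presses on something with over 40 N, if the wrist force passes 120 N, or if a joint passes its speed limit or range.

## Working session

There is one attempt and no reset: what is moved stays moved. The work goes in short steps, Python scripts to look and compute and a shell command to move; the robot and the scene stay as the last step left them, time stands still between calls to the robot, and variables do not carry over. Pictures are saved under pics/ and viewed, and the job is handed in when it is done.

```bash
ls; mkdir -p pics; python3 - <<'E'
from bench import readout, viewer, job, nets, ctrl
import cv2
s=readout.get_state()
for k in s: print(k,s[k])
print(ctrl.finger_overhang,[a for a in dir(ctrl) if a[0]!='_'])
for n in("scene","top","wrist"):
    p,d=viewer.get_image(n)
    cv2.imwrite(f"pics/{n}0.png",p[:,:,::-1])
    c=viewer.camera_params(n);print(n,c["K"],c["cam_to_world"])
E
```

```text
pics
time 0.0
joint_positions [-1.15990485  0.3218056  -0.07009563  1.45167603  0.02264623  1.37078529
 -0.05691195]
qd [ 0.00104682 -0.00204778  0.00089526 -0.00032189 -0.00073009  0.00074363
 -0.00016513]
joint_torque [-2.05126685e-05 -4.91289961e+01 -4.03777175e-01 -3.12537432e+01
 -6.38970709e-02  4.34494636e-02  1.78511141e-04]
position [0.25102972 0.59893062 0.20027243]
tool_rot [-0.91332513  1.37269602  0.91141602]
ft_force [0.16310191 0.27075488 0.78469025]
torque [ 0.02403878 -0.00350535 -0.0163139 ]
grip_width 0.9983922081253628
0.011 ['MotionError', 'finger_overhang']
scene [[435.90765776   0.         321.21681028]
 [  0.         435.90765776 203.91097555]
 [  0.           0.           1.        ]] [[ 0.91534402 -0.14561298  0.37542268  0.09820018]
 [-0.40176156 -0.39293908  0.82715569 -1.00317641]
 [ 0.02707364 -0.90796241 -0.41817614  0.61587116]
 [ 0.          0.          0.          1.        ]]
top [[365.96034232   0.         311.225092  ]
 [  0.         365.96034232 202.26607421]
 [  0.           0.           1.        ]] [[-1.60155475e-02 -9.89792656e-01  1.41612147e-01  3.97835880e-01]
 [-9.99666517e-01  1.87202610e-02  1.77878126e-02 -1.07899183e-03]
 [-2.02572626e-02 -1.41280041e-01 -9.89762392e-01  1.27008635e+00]
 [ 0.00000000e+00  0.00000000e+00  0.00000000e+00  1.00000000e+00]]
wrist [[288.70663928   0.         323.00671648]
 [  0.         288.70663928 200.8393091 ]
 [  0.           0.           1.        ]] [[ 0.38556658  0.88044802  0.27595236  0.17553703]
 [ 0.92267947 -0.36759233 -0.11635497  0.63161089]
 [-0.00100653  0.29947816 -0.95410262  0.38427714]
 [ 0.          0.          0.          1.        ]]
```

View pics/scene0.png

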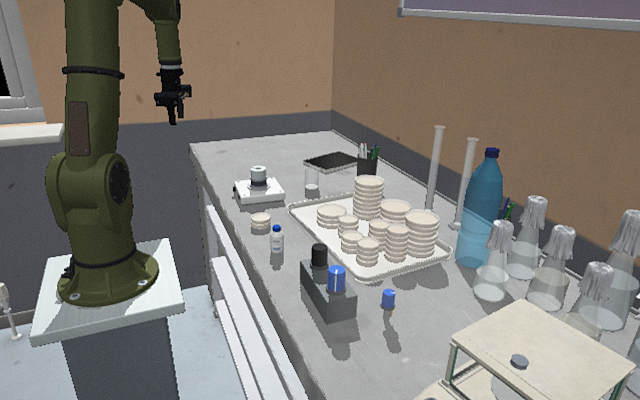

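View pics/top0.png

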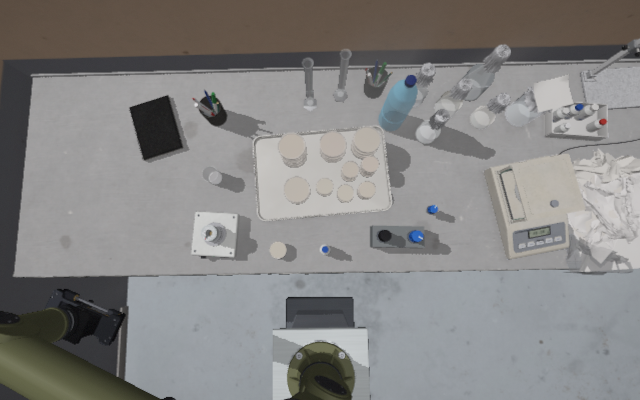

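View pics/wrist0.png

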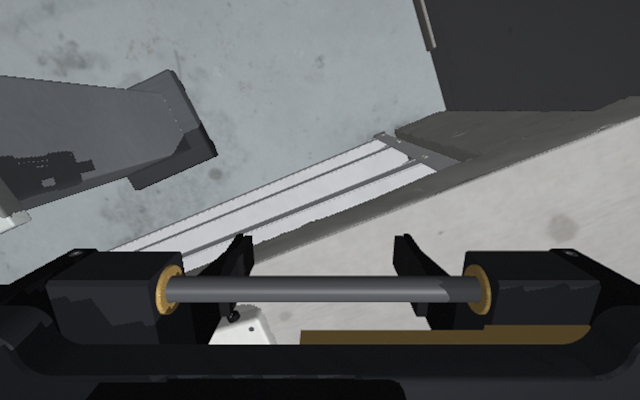

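The scene view shows two blue-headed shafts: one in the stand at scene (337,278) / top (417,237), and a smaller one standing on the bench at scene (388,298) / top (433,210). The one in the stand, beside the black-headed spare at top (385,236), fits. The hub is at top (212,233). I'll enlarge to confirm and measure.

```bash
cat > h.py <<'E'
from bench import readout, viewer, job, nets, ctrl
import numpy as np, cv2
def cloud(n):
    p,d=viewer.get_image(n); c=viewer.camera_params(n); K=c["K"];T=c["cam_to_world"]
    v,u=np.mgrid[0:400,0:640]
    P=np.stack([(u-K[0,2])/K[0,0]*d,(v-K[1,2])/K[1,1]*d,d],-1)@T[:3,:3].T+T[:3,3]
    P[d==0]=np.nan
    return p,d,P
def crop(p,x0,x1,y0,y1,f,fn):
    cv2.imwrite(fn,cv2.resize(p[y0:y1,x0:x1,::-1],None,fx=f,fy=f,interpolation=cv2.INTER_CUBIC))
E
python3 - <<'E'
from h import *
from bench import nets
p,d,P=cloud("top")
a=cv2.resize(p[200:260,360:450],None,fx=6,fy=6,interpolation=3);b=cv2.resize(p[200:270,180:250],None,fx=5,fy=5,interpolation=3)
H=max(a.shape[0],b.shape[0]);im=np.zeros((H,800,3),np.uint8)
a=cv2.resize(a,(430,int(430*60/90)));im[:a.shape[0],:430]=a;im[:350,440:790]=b
cv2.imwrite("pics/topcrop.png",im[:,:,::-1])
hsv=cv2.cvtColor(p,cv2.COLOR_RGB2HSV)
blue=(hsv[...,0]>105)&(hsv[...,0]<130)&(hsv[...,1]>150)
def st(m,nm): print(nm,m.sum(),np.nanmedian(P[m],0),np.nanmin(P[m],0),np.nanmax(P[m],0))
r=lambda x0,x1,y0,y1:np.pad(np.ones((y1-y0,x1-x0),bool),((y0,400-y1),(x0,640-x1)))
z=P[...,2]
st(r(405,428,226,248)&(z>.095),'blue stand top')
st(r(370,398,226,248)&(z>.095),'black top')
st(r(425,442,200,218)&(z>.03),'small blue')
st(r(190,240,205,262)&(z>.09),'hub top')
st(r(190,240,205,262)&(z>.03)&(z<.06),'housing')
st(r(365,430,220,252)&(z>.05)&(z<.062),'stand top')
for l in("hub_mouth","keyed_shaft","keyed_shaft_grip","hub","drive_unit","stand","plain_shaft","dish","dropper","beaker"):
    print(l,[(np.round(q["centre"],4).tolist(),round(q["conf"],2)) for q in nets.place_of("top",l)])
p,d,P=cloud("scene")
crop(p,295,405,235,330,7,"pics/sc1.png");crop(p,220,300,155,215,8,"pics/sc2.png")
for l in("hub_mouth","keyed_shaft","keyed_shaft_grip","hub","plain_shaft"):
    print(l,[(np.round(q["centre"],4).tolist(),round(q["conf"],2)) for q in nets.place_of("scene",l)])
E
```

```text
blue stand top 116 [ 0.45048392 -0.31074928  0.10881579] [ 0.43462678 -0.33109367  0.09594014] [ 0.46684775 -0.29511642  0.11614482]
black top 110 [ 0.45518669 -0.21175256  0.10911659] [ 0.43657996 -0.23016498  0.09581322] [ 0.47161013 -0.19508896  0.11388825]
small blue 84 [ 0.53902826 -0.37599563  0.07134088] [ 0.52627806 -0.39172199  0.03705698] [ 0.55318026 -0.36729146  0.07834112]
hub top 190 [0.47215008 0.34864063 0.10222934] [0.44659071 0.32451707 0.09007441] [0.4973766  0.37497188 0.10885447]
housing 1636 [0.46801164 0.33984563 0.03666372] [0.39242257 0.27134226 0.03001836] [0.55234481 0.42903108 0.05965197]
stand top 779 [ 0.45074861 -0.26255361  0.0580799 ] [ 0.41658587 -0.34924997  0.05120999] [ 0.4882719  -0.17644662  0.06199423]
hub_mouth [([0.4725, 0.3516, 0.1026], 0.59)]
keyed_shaft [([0.4498, -0.3126, 0.0086], 0.64), ([0.5407, -0.3852, -0.0014], 0.38)]
keyed_shaft_grip [([0.5411, -0.38, 0.0571], 0.38)]
hub [([0.472, 0.352, 0.0418], 0.73)]
drive_unit [([0.4709, 0.3491, 0.0022], 0.72)]
stand [([0.4498, -0.2614, 0.0018], 0.57)]
plain_shaft [([0.4517, -0.2119, 0.0059], 0.52)]
dish [([0.4137, 0.1389, -0.0026], 0.79)]
dropper [([0.4107, -0.0239, -0.0058], 0.6)]
beaker [([0.6715, 0.3622, 0.0032], 0.86)]
hub_mouth [([0.4172, 0.1371, 0.0], 0.53)]
keyed_shaft [([0.5415, -0.3803, -0.0019], 0.71)]
keyed_shaft_grip [([0.5416, -0.3837, 0.0565], 0.85), ([0.4497, -0.313, 0.0873], 0.69), ([0.4682, 0.3551, 0.0032], 0.35)]
hub [([0.4706, 0.3485, 0.0418], 0.71), ([0.4722, 0.3508, 0.1044], 0.59)]
plain_shaft []
```

View pics/topcrop.png

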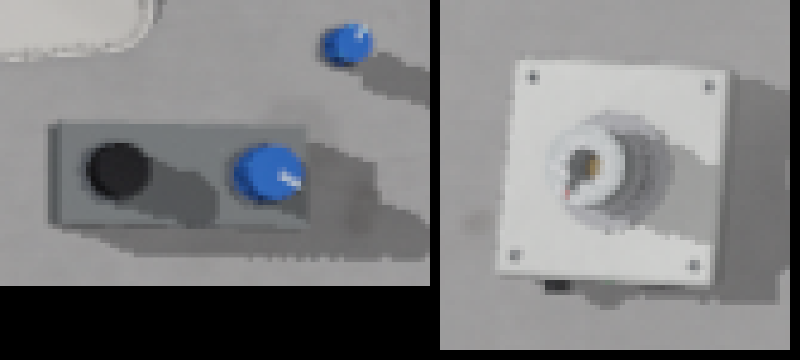

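View pics/sc1.png

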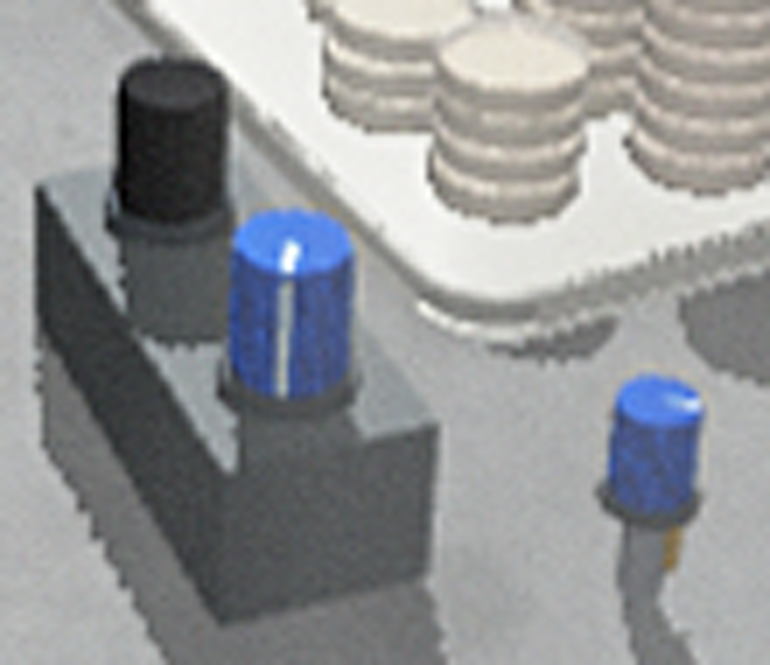

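View pics/sc2.png

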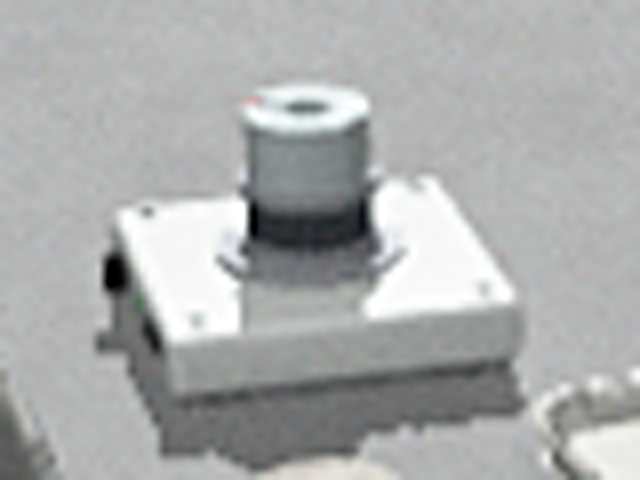

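```bash
cat >> h.py <<'E'
from scipy.spatial.transform import Rotation as Ro
def plan(tx,ty,tz,yaw=None):
    "world target TCP -> linear in tool axes; jaw azimuth"
    s=readout.get_state(); R=Ro.from_rotvec(s["tool_rot"])
    M=R.as_matrix(); z=M[:,2]; y=M[:,1]
    print("t",s["time"],"pos",np.round(s["position"],4),"q",np.round(s["joint_positions"],3),"jawaz",round(np.degrees(np.arctan2(z[1],z[0])),2),"toolx",np.round(M[:,0],4),"F",np.round(s["ft_force"],1),"w",round(s["grip_width"],3))
    print("linear",np.round(R.inv().apply(np.array([tx,ty,tz])-s["position"]),4))
    return M
E
python3 - <<'E'
from h import *
print(plan(.472,.350,.16))
E
```

```text
t 1.0 pos [0.2512 0.5995 0.2014] q [-1.16   0.321 -0.07   1.451  0.023  1.371 -0.057] jawaz 67.27 toolx [ 0.  0. -1.] F [0.  0.  0.2] w 1.002
linear [ 0.0414 -0.3001 -0.1448]
[[ 1.97397000e-05 -9.22314369e-01  3.86440427e-01]
 [ 3.58778836e-05  3.86440428e-01  9.22314369e-01]
 [-9.99999999e-01 -4.34154426e-06  4.07189056e-05]]
```

```bash
python3 -m creep '[{"linear":[0.02,-0.04,-0.02],"twist":[0,0,0],"fingers":-1},{"linear":[0.02,-0.075,-0.035],"twist":[0,0,0],"fingers":-1},{"linear":[0.02,-0.11,-0.053],"twist":[0,0,0],"fingers":-1},{"linear":[0.02,-0.148,-0.07],"twist":[0,0,0],"fingers":-1},{"linear":[0.02,-0.185,-0.09],"twist":[0,0,0],"fingers":-1},{"linear":[0.02,-0.222,-0.107],"twist":[0,0,0],"fingers":-1},{"linear":[0.03,-0.26,-0.125],"twist":[0,0,0],"fingers":-1},{"linear":[0.04,-0.3,-0.145],"twist":[0,0,0],"fingers":-1}]' 
python3 -m creep '[{"linear":[0,0,0],"twist":[0,0,0],"fingers":-1},{"linear":[0,0,0],"twist":[0,0,0],"fingers":-1},{"linear":[0,0,0],"twist":[0,0,0],"fingers":-1}]'
python3 - <<'E'
from h import *
plan(.472,.350,.16)
p,d,P=cloud("wrist")
cv2.imwrite("pics/w1.png",p[:,:,::-1])
np.save("w1.npy",P)
plan(.472,.350,.16)
E
```

```text
time: 1.67
position: [0.4697, 0.353, 0.1635]
tool_rot: [-0.912, 1.369, 0.912]
ft_force: [0.7, 0.7, -0.9]
grip_width: 1.002
time: 1.92
position: [0.4678, 0.3547, 0.1627]
tool_rot: [-0.911, 1.371, 0.913]
ft_force: [-0.5, 1.2, 0.1]
grip_width: 1.004
t 1.9167 pos [0.4678 0.3547 0.1627] q [-0.79   0.208  0.112  1.671 -0.025  1.264  0.5  ] jawaz 67.24 toolx [-5.e-04  8.e-04 -1.e+00] F [-0.5  1.2  0.1] w 1.004
linear [ 0.0027 -0.0056 -0.0027]
t 1.9667 pos [0.4672 0.3557 0.1629] q [-0.792  0.208  0.111  1.671 -0.025  1.264  0.5  ] jawaz 67.37 toolx [-3.e-04  1.e-03 -1.e+00] F [-1.4 -0.1 -0.2] w 1.002
linear [ 0.0029 -0.0066 -0.0034]
```

View pics/w1.png

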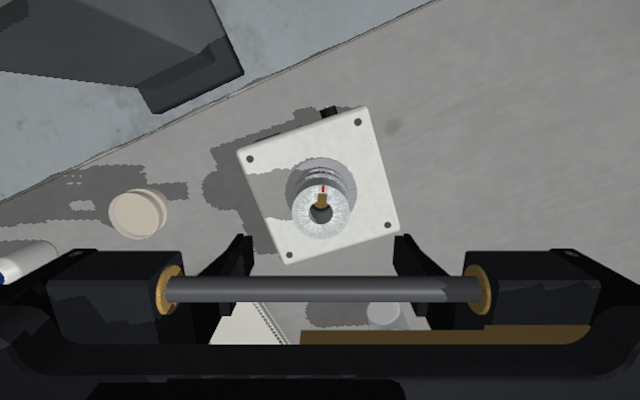

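The wrist picture shows the hub at about (321,212), with its red mark at (323,188) and the keyway with the brass plate at (322,200).

```bash
python3 - <<'E'
from h import *
plan(.472,.350,.16)
p,d,P=cloud("wrist")
crop(p,280,365,155,245,6,"pics/w2.png")
z=P[...,2]; print(z[205:225:4,296:350:4].round(3))
m=(z>.097)&(z<.107); m[:160]=0;m[250:]=0;m[:,:280]=0;m[:,365:]=0
Q=P[m][:,:2]; c,r=cv2.minEnclosingCircle(Q.astype(np.float32)); print("enc",c,r,m.sum(),np.median(z[m]))
# circle via pixel contour of top face: ellipse fit
cnt=max(cv2.findContours(m.astype(np.uint8),cv2.RETR_EXTERNAL,cv2.CHAIN_APPROX_NONE)[0],key=len)
e=cv2.fitEllipse(cnt);print(e)
c_=viewer.camera_params("wrist");K=c_["K"];T=c_["cam_to_world"]
def ray(u,v,h):
    r=T[:3,:3]@np.array([(u-K[0,2])/K[0,0],(v-K[1,2])/K[1,1],1]);return T[:3,3]+r*(h-T[2,3])/r[2]
print("ell centre",ray(*e[0],.102))
hsv=cv2.cvtColor(p,cv2.COLOR_RGB2HSV)
red=((hsv[...,0]<8)|(hsv[...,0]>172))&(hsv[...,1]>130)&(hsv[...,2]>90);red[:160]=0;red[250:]=0;red[:,:280]=0;red[:,365:]=0
v,u=np.nonzero(red);print("red",u.mean(),v.mean(),len(u),np.nanmedian(P[red],0))
x=ray(u.mean(),v.mean(),.102);print(x)
q=ray(*e[0],.102);dd=x-q;print("az",np.degrees(np.arctan2(dd[1],dd[0])),np.hypot(*dd[:2]))
# housing corners orientation
hm=(z>.033)&(z<.038)
rr=cv2.minAreaRect(P[hm][:,:2].astype(np.float32));print("housing rect",rr)
s=readout.get_state();print(s["position"],T[:3,3])
E
```

```text
t 1.9667 pos [0.4672 0.3557 0.1629] q [-0.792  0.208  0.111  1.671 -0.025  1.264  0.5  ] jawaz 67.37 toolx [-3.e-04  1.e-03 -1.e+00] F [-1.4 -0.1 -0.2] w 1.002
linear [ 0.0029 -0.0066 -0.0034]
[[0.101 0.102 0.102 0.102 0.059 0.062 0.061 0.062 0.055   nan 0.103 0.102
  0.102 0.071]
 [0.102 0.103 0.103 0.102 0.071 0.062 0.058 0.061 0.069 0.103 0.103 0.104
  0.102 0.102]
 [0.101 0.103 0.103 0.099 0.081 0.073 0.071 0.074 0.08  0.098 0.104 0.103
  0.103 0.103]
 [0.102 0.102 0.102 0.102 0.089 0.086 0.084 0.085 0.091 0.103 0.103 0.103
  0.102 0.103]
 [0.101 0.102 0.102 0.103 0.101 0.095 0.093 0.096 0.101 0.104 0.102 0.101
  0.102 0.037]]
enc (0.47175803780555725, 0.3522123396396637) 0.02636287547647953 2086 0.10240866849913635
((320.00146484375, 211.724365234375), (55.32555389404297, 56.86561584472656), 93.11932373046875)
ell centre [0.47065195 0.35249278 0.102     ]
red 321.90909090909093 189.54545454545453 11 [0.45201664 0.36196931 0.10284062]
[0.45224912 0.36200457 0.102     ]
az 152.66712178581494 0.020715652030567754
housing rect ((0.5218259692192078, 0.19699302315711975), (0.4509572386741638, 0.2702576816082001), 86.00457763671875)
[0.46693993 0.35607573 0.16296731] [0.39126047 0.38796727 0.34678641]
```

View pics/w2.png

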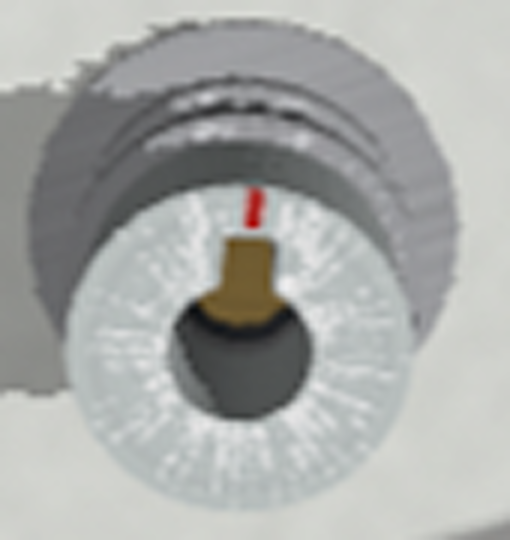

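```bash
python3 -m creep '[{"linear":[-0.03,0,0],"twist":[0,0,0],"fingers":-1},{"linear":[-0.05,-0.015,-0.04],"twist":[0,0,0],"fingers":-1},{"linear":[-0.05,-0.03,-0.08],"twist":[0,0,0],"fingers":-1},{"linear":[-0.05,-0.045,-0.118],"twist":[0,0,0],"fingers":-1},{"linear":[-0.05,-0.06,-0.156],"twist":[0,0,0],"fingers":-1},{"linear":[-0.05,-0.075,-0.195],"twist":[0,0,0],"fingers":-1},{"linear":[-0.05,-0.09,-0.234],"twist":[0,0,0],"fingers":-1},{"linear":[-0.05,-0.105,-0.273],"twist":[0,0,0],"fingers":-1}]' 
python3 - <<'E'
from h import *
plan(.45,-.311,.16)
E
```

```text
time: 2.68
position: [0.4591, 0.0665, 0.2133]
tool_rot: [-0.915, 1.368, 0.915]
ft_force: [0.5, -0.4, 0.4]
grip_width: 1.0
t 2.6833 pos [0.4591 0.0665 0.2133] q [-0.548 -0.099  0.326  1.884  0.032  1.35   0.947] jawaz 67.48 toolx [ 1.4e-03  8.0e-04 -1.0e+00] F [ 0.5 -0.4  0.4] w 1.0
linear [ 0.053  -0.1361 -0.3523]
```

```bash
python3 -m creep '[{"linear":[0,-0.015,-0.039],"twist":[0,0,0],"fingers":-1},{"linear":[0,-0.03,-0.078],"twist":[0,0,0],"fingers":-1},{"linear":[0,-0.045,-0.117],"twist":[0,0,0],"fingers":-1},{"linear":[0,-0.06,-0.156],"twist":[0,0,0],"fingers":-1},{"linear":[0,-0.075,-0.195],"twist":[0,0,0],"fingers":-1},{"linear":[0,-0.09,-0.234],"twist":[0,0,0],"fingers":-1},{"linear":[0.02,-0.105,-0.273],"twist":[0,0,0],"fingers":-1},{"linear":[0.03,-0.12,-0.312],"twist":[0,0,0],"fingers":-1}]' 
python3 - <<'E'
from h import *
plan(.45,-.311,.18)
E
```

```text
time: 3.35
position: [0.4509, -0.2611, 0.1845]
tool_rot: [-0.916, 1.367, 0.914]
ft_force: [0.2, 0.3, -1.1]
grip_width: 1.003
t 3.35 pos [ 0.4509 -0.2611  0.1845] q [-0.242  0.049  0.746  1.817 -0.036  1.287  1.692] jawaz 67.5 toolx [ 2.6e-03  6.0e-04 -1.0e+00] F [ 0.2  0.3 -1.1] w 1.003
linear [ 0.0045 -0.0183 -0.0464]
```

```bash
python3 -m creep '[{"linear":[0,-0.009,-0.023],"twist":[0,0,0],"fingers":-1},{"linear":[0,-0.018,-0.046],"twist":[0,0,0],"fingers":-1},{"linear":[0,-0.018,-0.046],"twist":[0,0,0],"fingers":-1},{"linear":[0,-0.018,-0.046],"twist":[0,0,0],"fingers":-1},{"linear":[0,-0.018,-0.046],"twist":[0,0,0],"fingers":-1}]' 
python3 - <<'E'
from h import *
plan(.45,-.311,.18)
p,d,P=cloud("wrist")
plan(.45,-.311,.18)
cv2.imwrite("pics/w3.png",p[:,:,::-1])
z=P[...,2]
hsv=cv2.cvtColor(p,cv2.COLOR_RGB2HSV)
m=(z>.1)&(z<.116)&(hsv[...,2]>100);m[240:]=0
n,l,s,c=cv2.connectedComponentsWithStats(m.astype(np.uint8))
for i in range(1,n):
    if s[i,4]>40: print(s[i],c[i],np.median(P[l==i],0))
print(viewer.camera_params("wrist")["cam_to_world"])
E
```

```text
time: 3.77
position: [0.4498, -0.3085, 0.1843]
tool_rot: [-0.914, 1.369, 0.915]
ft_force: [-0.9, -0.0, -0.2]
grip_width: 1.0
t 3.7667 pos [ 0.4498 -0.3085  0.1843] q [-0.173  0.125  0.792  1.761 -0.093  1.294  1.817] jawaz 67.43 toolx [ 2.e-04  1.e-03 -1.e+00] F [-0.9 -0.  -0.2] w 1.0
linear [ 0.0043 -0.0012 -0.0022]
t 3.8167 pos [ 0.4498 -0.3082  0.1843] q [-0.173  0.124  0.791  1.761 -0.093  1.294  1.817] jawaz 67.47 toolx [ 4.0e-04  1.2e-03 -1.0e+00] F [-0.1 -0.4  0.5] w 0.999
linear [ 0.0043 -0.0012 -0.0025]
[ 300  184   39   37 1079] [318.95644115 202.639481  ] [ 0.44928434 -0.31134333  0.10933555]
[[ 0.38226048  0.8814913   0.27721836  0.37401865]
 [ 0.92405306 -0.36520211 -0.11293079 -0.27642821]
 [ 0.00169322  0.29933345 -0.95414706  0.36809125]
 [ 0.          0.          0.          1.        ]]
```

View pics/w3.png

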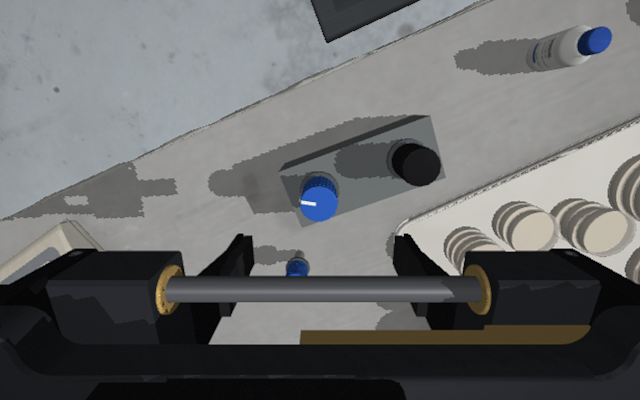

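The blue head in the stand is at (319,203), with its white line from (300,203) to (316,204). The black spare is at (416,164), and the small blue shaft at (297,268) is lower and thinner. The one in the stand is the target; the enlarged crop and line angle come next.

```bash
python3 - <<'E'
from h import *
p,d,P=cloud("wrist")
crop(p,270,370,160,240,7,"pics/w4.png")
z=P[...,2]
hsv=cv2.cvtColor(p,cv2.COLOR_RGB2HSV)
top=(z>.105)&(z<.114);top[240:]=0;top[:,:290]=0;top[:,350:]=0
w=top&(hsv[...,1]<90)&(hsv[...,2]>130)
cnt=max(cv2.findContours(top.astype(np.uint8),0,1)[0],key=len);e=cv2.fitEllipse(cnt);print(e)
c_=viewer.camera_params("wrist");K=c_["K"];T=c_["cam_to_world"]
def ray(u,v,h):
    r=T[:3,:3]@np.array([(u-K[0,2])/K[0,0],(v-K[1,2])/K[1,1],1]);return T[:3,3]+r*(h-T[2,3])/r[2]
c=ray(*e[0],.109)
v,u=np.nonzero(w);W=np.array([ray(a,b,.109) for a,b in zip(u,v)]);print(len(u),"centre",c,"radius",[np.hypot(*(ray(*q[0],.109)-c)[:2]) for q in cnt[::12]])
dd=W.mean(0)-c;print("az from centre",np.degrees(np.arctan2(dd[1],dd[0])))
U,S,V=np.linalg.svd((W-W.mean(0))[:,:2]);print("line az",np.degrees(np.arctan2(V[0,1],V[0,0])),S)
plan(c[0],c[1],.081)
E
```

```text
((318.45184326171875, 202.6625518798828), (35.55128479003906, 36.965545654296875), 93.8102035522461)
57 centre [ 0.44928154 -0.3118054   0.109     ] radius [np.float64(0.017434422785609555), np.float64(0.01699792417765011), np.float64(0.01747058217680732), np.float64(0.01796069662984943), np.float64(0.01749917197219691), np.float64(0.018133763770601267), np.float64(0.017671984116766383), np.float64(0.01735204889139392), np.float64(0.017015274093201367)]
az from centre -109.60172554818003
line az 46.9476779972149 [0.03813926 0.01213501]
t 3.8667 pos [ 0.4498 -0.3083  0.1844] q [-0.174  0.124  0.792  1.761 -0.093  1.294  1.817] jawaz 67.48 toolx [ 6.0e-04  1.1e-03 -1.0e+00] F [-0.1  0.1 -0.2] w 1.0
linear [ 0.1034 -0.0009 -0.0036]
```

View pics/w4.png

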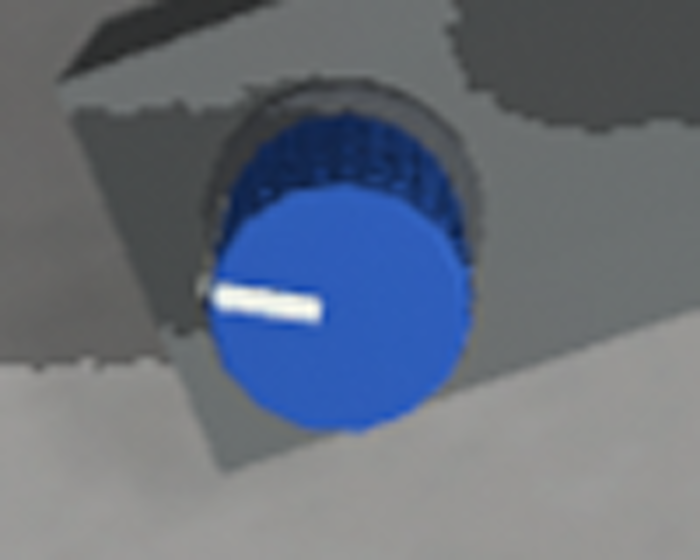

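```bash
python3 - <<'E'
from h import *
p,d,P=cloud("wrist")
c_=viewer.camera_params("wrist");K=c_["K"];T=c_["cam_to_world"]
def ray(u,v,h):
    r=T[:3,:3]@np.array([(u-K[0,2])/K[0,0],(v-K[1,2])/K[1,1],1]);return T[:3,3]+r*(h-T[2,3])/r[2]
hsv=cv2.cvtColor(p,cv2.COLOR_RGB2HSV)
w=(hsv[...,1]<110)&(hsv[...,2]>190);w[:195]=0;w[212:]=0;w[:,:298]=0;w[:,320:]=0
v,u=np.nonzero(w);W=np.array([ray(a,b,.109) for a,b in zip(u,v)])
m=W.mean(0);V=np.linalg.svd((W-m)[:,:2])[2];print(len(u),"line az",np.degrees(np.arctan2(V[0,1],V[0,0])))
b=(hsv[...,0]>105)&(hsv[...,0]<125)&(hsv[...,2]>150)&(hsv[...,1]>120)|w;b[:150]=0;b[240:]=0;b[:,:285]=0;b[:,355:]=0
cnt=max(cv2.findContours(b.astype(np.uint8),0,1)[0],key=len);e=cv2.fitEllipse(cnt);print(e)
c=ray(*e[0],.109);print(c);dd=m-c;print("az",np.degrees(np.arctan2(dd[1],dd[0])))
E
```

```text
57 line az 58.852923903013654
((318.3712158203125, 203.5885009765625), (33.94000244140625, 35.799137115478516), 84.8773422241211)
[ 0.44998686 -0.3124839   0.109     ]
az -116.26166891774287
```

```bash
python3 -m creep '[{"linear":[0.02,-0.001,-0.004],"twist":[0,0,0],"fingers":-1},{"linear":[0.045,-0.001,-0.004],"twist":[0,0,0],"fingers":-1},{"linear":[0.07,-0.001,-0.004],"twist":[0,0,0],"fingers":-1},{"linear":[0.09,-0.001,-0.004],"twist":[0,0,0],"fingers":-1},{"linear":[0.103,-0.001,-0.004],"twist":[0,0,0],"fingers":-1},{"linear":[0.103,-0.001,-0.004],"twist":[0,0,0],"fingers":-1},{"linear":[0.103,-0.001,-0.004],"twist":[0,0,0],"fingers":-1}]' 
python3 - <<'E'
from h import *
plan(.4497,-.312,.081)
E
```

```text
time: 4.5
position: [0.4483, -0.314, 0.0814]
tool_rot: [-0.912, 1.371, 0.913]
ft_force: [1.0, -0.7, 0.5]
grip_width: 1.003
t 4.5 pos [ 0.4483 -0.314   0.0814] q [-0.124  0.244  0.779  1.876 -0.192  1.098  1.903] jawaz 67.32 toolx [-4.e-04  3.e-04 -1.e+00] F [ 1.  -0.7  0.5] w 1.003
linear [ 0.0004 -0.0005  0.0024]
```

```bash
python3 -m creep '[{"linear":[0,0,0.002],"twist":[0,0,0],"fingers":-1},{"linear":[0,0,0.002],"twist":[0,0,0],"fingers":1},{"linear":[0,0,0.002],"twist":[0,0,0],"fingers":1},{"linear":[0,0,0.002],"twist":[0,0,0],"fingers":1},{"linear":[0,0,0.002],"twist":[0,0,0],"fingers":1},{"linear":[0,0,0.002],"twist":[0,0,0],"fingers":1},{"linear":[0,0,0.002],"twist":[0,0,0],"fingers":1},{"linear":[0,0,0.002],"twist":[0,0,0],"fingers":1}]' 50
python3 -m creep '[{"linear":[0,0,0],"twist":[0,0,0],"fingers":1},{"linear":[0,0,0],"twist":[0,0,0],"fingers":1},{"linear":[0,0,0],"twist":[0,0,0],"fingers":1},{"linear":[0,0,0],"twist":[0,0,0],"fingers":1}]'
python3 - <<'E'
from h import *
plan(.4497,-.312,.081)
E
```

```text
time: 5.17
position: [0.4488, -0.3128, 0.0813]
tool_rot: [-0.912, 1.371, 0.912]
ft_force: [0.3, -0.3, -0.1]
grip_width: 0.555
time: 5.5
position: [0.4488, -0.3128, 0.0813]
tool_rot: [-0.912, 1.371, 0.912]
ft_force: [0.6, -0.6, 0.2]
grip_width: 0.389
t 5.5 pos [ 0.4488 -0.3128  0.0813] q [-0.127  0.243  0.779  1.878 -0.191  1.097  1.899] jawaz 67.26 toolx [-0.  0. -1.] F [ 0.6 -0.6  0.2] w 0.389
linear [ 0.0003 -0.0005  0.0011]
```

```bash
python3 -m creep '[{"linear":[0,0,0],"twist":[0,0,0],"fingers":1},{"linear":[0,0,0],"twist":[0,0,0],"fingers":1}]'
python3 - <<'E'
from h import *
p,d,P=cloud("wrist"); crop(p,200,460,120,320,3,"pics/w5.png")
E
```

```text
time: 5.67
position: [0.4488, -0.3128, 0.0813]
tool_rot: [-0.912, 1.371, 0.912]
ft_force: [-0.9, -0.4, -0.0]
grip_width: 0.39
```

View pics/w5.png

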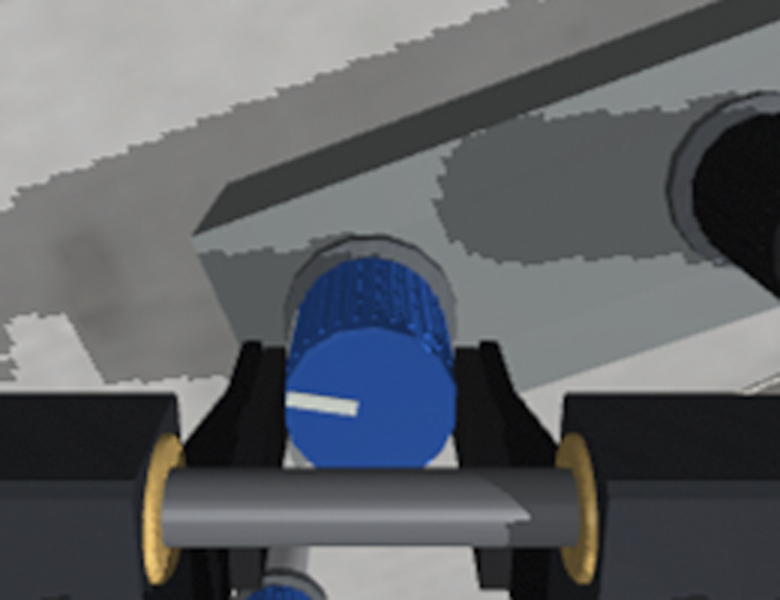

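Gripped: both pads are against the blue head, and the line runs from crop (288,398) to (357,410). Next I compute its direction relative to the tool, then lift.

```bash
cat >> h.py <<'E'
def line(h,fn=None,win=(285,330,240,270)):
    p,d,P=cloud("wrist")
    c_=viewer.camera_params("wrist");K=c_["K"];T=c_["cam_to_world"]
    def ray(u,v):
        r=T[:3,:3]@np.array([(u-K[0,2])/K[0,0],(v-K[1,2])/K[1,1],1]);return T[:3,3]+r*(h-T[2,3])/r[2]
    hsv=cv2.cvtColor(p,cv2.COLOR_RGB2HSV)
    w=(hsv[...,1]<110)&(hsv[...,2]>170);k=np.zeros_like(w);k[win[2]:win[3],win[0]:win[1]]=1;w&=k
    n,l,s,c=cv2.connectedComponentsWithStats(w.astype(np.uint8));i=1+np.argmax(s[1:,4]);w=l==i
    v,u=np.nonzero(w);W=np.array([ray(a,b) for a,b in zip(u,v)]);m=W.mean(0);V=np.linalg.svd((W-m)[:,:2])[2]
    R=Ro.from_rotvec(readout.get_state()["tool_rot"]).as_matrix();s=readout.get_state()
    az=np.degrees(np.arctan2(V[0,1],V[0,0]));ja=np.degrees(np.arctan2(R[1,2],R[0,2]))
    c=s["position"];d=m-c
    print("n",len(u),u.min(),u.max(),v.min(),v.max(),"line az",az,"jaw",ja,"rel",(az-ja+90)%180-90,"az via TCP",np.degrees(np.arctan2(d[1],d[0])), "mean",m)
    if fn: crop(p,200,460,120,320,3,fn)
E
python3 - <<'E'
from h import *
line(.109)
E
python3 -m creep '[{"linear":[-0.005,0,0],"twist":[0,0,0],"fingers":1},{"linear":[-0.02,0,0],"twist":[0,0,0],"fingers":1},{"linear":[-0.04,0,0],"twist":[0,0,0],"fingers":1},{"linear":[-0.07,0,0],"twist":[0,0,0],"fingers":1},{"linear":[-0.1,0,0],"twist":[0,0,0],"fingers":1},{"linear":[-0.13,0,0],"twist":[0,0,0],"fingers":1},{"linear":[-0.14,0,0],"twist":[0,0,0],"fingers":1}]' 60
python3 - <<'E'
from h import *
plan(.44,.0,.22)
E
```

```text
n 105 296 318 251 257 line az 58.50704652040743 jaw 67.26378780728363 rel -8.756741286876206 az via TCP -110.39806470658166 mean [ 0.44561605 -0.32132586  0.109     ]
time: 6.35
position: [0.4504, -0.314, 0.2258]
tool_rot: [-0.916, 1.367, 0.907]
ft_force: [1.2, -0.6, -1.7]
grip_width: 0.387
t 6.35 pos [ 0.4504 -0.314   0.2258] q [-0.182  0.099  0.802  1.699 -0.075  1.368  1.806] jawaz 67.25 toolx [ 0.0059 -0.0021 -1.    ] F [ 1.2 -0.6 -1.7] w 0.387
linear [0.005  0.131  0.2856]
```

```bash
python3 -m creep '[{"linear":[0,0.007,0.018],"twist":[3,0,0],"fingers":1},{"linear":[0,0.02,0.052],"twist":[8,0,0],"fingers":1},{"linear":[0,0.034,0.088],"twist":[13,0,0],"fingers":1},{"linear":[0,0.048,0.124],"twist":[18,0,0],"fingers":1},{"linear":[0,0.062,0.16],"twist":[23,0,0],"fingers":1},{"linear":[0,0.076,0.196],"twist":[28,0,0],"fingers":1},{"linear":[0,0.09,0.232],"twist":[32,0,0],"fingers":1},{"linear":[0,0.104,0.268],"twist":[36,0,0],"fingers":1}]' 
python3 - <<'E'
from h import *
plan(.4715,.352,.225)
E
```

```text
time: 7.02
position: [0.4555, -0.0235, 0.2207]
tool_rot: [-0.425, 1.529, 0.425]
ft_force: [0.9, 0.9, -2.4]
grip_width: 0.391
t 7.0167 pos [ 0.4555 -0.0235  0.2207] q [-0.481 -0.13   0.437  1.89   0.056  1.371  0.484] jawaz 31.07 toolx [-7.e-04  4.e-04 -1.e+00] F [ 0.9  0.9 -2.4] w 0.391
linear [-0.0042  0.3134  0.2074]
```

```bash
python3 -m creep '[{"linear":[0,0.033,0.022],"twist":[5,0,0],"fingers":1},{"linear":[0,0.066,0.044],"twist":[10,0,0],"fingers":1},{"linear":[0,0.1,0.066],"twist":[15,0,0],"fingers":1},{"linear":[0,0.133,0.088],"twist":[20,0,0],"fingers":1},{"linear":[0,0.166,0.11],"twist":[24,0,0],"fingers":1},{"linear":[0,0.2,0.132],"twist":[24,0,0],"fingers":1},{"linear":[0,0.233,0.154],"twist":[24,0,0],"fingers":1},{"linear":[0,0.265,0.175],"twist":[24,0,0],"fingers":1}]' 
python3 - <<'E'
from h import *
plan(.4715,.352,.225)
E
```

```text
time: 7.68
position: [0.4676, 0.2939, 0.2202]
tool_rot: [-0.1, 1.57, 0.1]
ft_force: [1.2, -0.9, -2.1]
grip_width: 0.388
t 7.6833 pos [0.4676 0.2939 0.2202] q [-0.724  0.104  0.125  1.673 -0.014  1.367 -0.47 ] jawaz 7.29 toolx [-1.5e-03 -5.0e-04 -1.0e+00] F [ 1.2 -0.9 -2.1] w 0.388
linear [-0.0048  0.0572  0.0112]
```

```bash
python3 -m creep '[{"linear":[0,0.02,0.004],"twist":[0,0,0],"fingers":1},{"linear":[0,0.04,0.008],"twist":[0,0,0],"fingers":1},{"linear":[0,0.057,0.011],"twist":[0,0,0],"fingers":1},{"linear":[0.01,0.057,0.011],"twist":[0,0,0],"fingers":1},{"linear":[0.025,0.057,0.011],"twist":[0,0,0],"fingers":1},{"linear":[0.025,0.057,0.011],"twist":[0,0,0],"fingers":1},{"linear":[0.025,0.057,0.011],"twist":[0,0,0],"fingers":1}]' 
python3 - <<'E'
from h import *
plan(.4715,.352,.19)
p,d,P=cloud("wrist");cv2.imwrite("pics/w6.png",p[:,:,::-1])
p,d,P=cloud("scene");crop(p,215,315,110,220,5,"pics/s6.png")
p,d,P=cloud("top");crop(p,170,260,195,275,6,"pics/t6.png")
E
```

```text
time: 8.27
position: [0.4714, 0.3484, 0.1945]
tool_rot: [-0.101, 1.572, 0.097]
ft_force: [-0.6, -1.2, -2.1]
grip_width: 0.388
t 8.2667 pos [0.4714 0.3484 0.1945] q [-0.766  0.19   0.097  1.627 -0.018  1.329 -0.541] jawaz 7.22 toolx [-0.0028 -0.0027 -1.    ] F [-0.6 -1.2 -2.1] w 0.388
linear [0.0045 0.0035 0.0006]
```

View pics/w6.png

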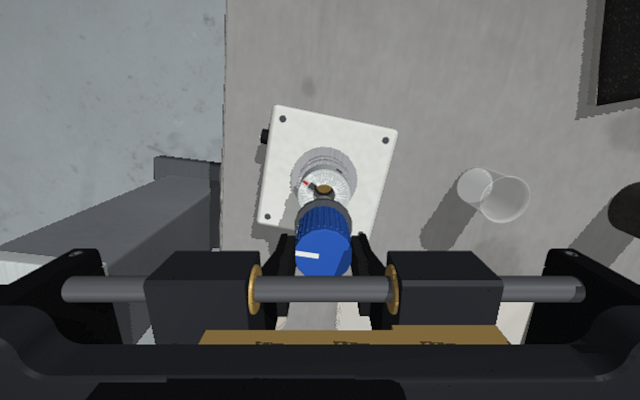

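View pics/s6.png

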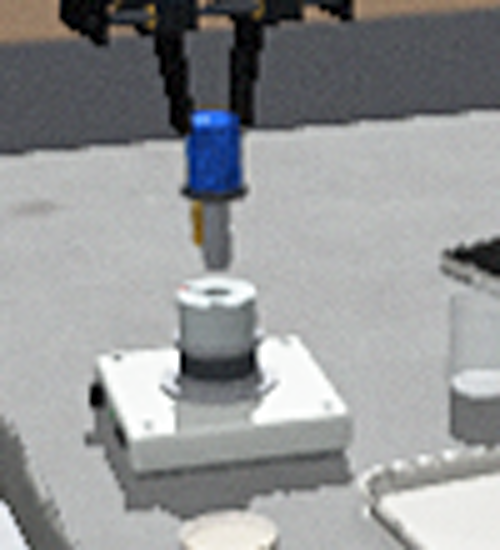

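View pics/t6.png

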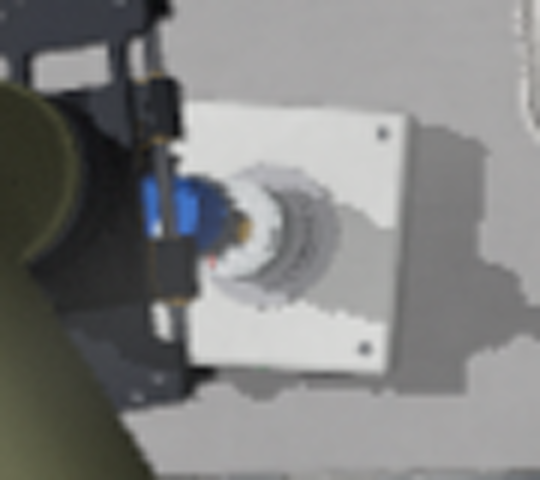

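```bash
python3 - <<'E'
from h import *
p,d,P=cloud("wrist")
s=readout.get_state();R=Ro.from_rotvec(s["tool_rot"]).as_matrix();print(s["position"])
z=P[...,2];hsv=cv2.cvtColor(p,cv2.COLOR_RGB2HSV)
blue=(hsv[...,0]>105)&(hsv[...,0]<125)&(hsv[...,1]>120); blue[:, :285]=0;blue[:,360:]=0
print("blue z",np.nanpercentile(z[blue],[1,5,50,90,99]))
top=z>np.nanpercentile(z[blue],50)-.006; top&=(z<.235); 
win=np.zeros_like(top);win[225:278,290:357]=1;top&=win&(blue|((hsv[...,1]<110)&(hsv[...,2]>150)))
print(top.sum())
Q=P[top]; h=np.median(Q[:,2]);
c,r=cv2.minEnclosingCircle(Q[:,:2].astype(np.float32));print("head top",h,"enc",c,r)
# side points: circle fit r=.018 using scipy
from scipy.optimize import least_squares
side=blue&(z>.185)&(z<h-.008);S=P[side]
f=least_squares(lambda a:np.hypot(S[:,0]-a[0],S[:,1]-a[1])-.018,[.4715,.35],loss='soft_l1',f_scale=.001);print("side fit",f.x,len(S),np.sqrt(np.mean(f.fun**2)))
m=(z>.1)&(z<.105);m[:150]=0;m[230:]=0;m[:,:285]=0;m[:,360:]=0
H=P[m];rr=cv2.minEnclosingCircle(H[:,:2].astype(np.float32));print("hub enc",rr,len(H))
hs=(z>.06)&(z<.098);hs[:140]=0;hs[235:]=0;hs[:,:285]=0;hs[:,360:]=0;S=P[hs]
S=S[np.hypot(S[:,0]-.4715,S[:,1]-.352)<.04]
f=least_squares(lambda a:np.hypot(S[:,0]-a[0],S[:,1]-a[1])-.030,[.4715,.35],loss='soft_l1',f_scale=.001);print("hub side fit",f.x,len(S),np.sqrt(np.mean(f.fun**2)))
line(h,"pics/w7.png")
E
```

```text
[0.47275557 0.34971947 0.19725011]
blue z [0.18477967 0.19135866 0.22484707 0.22592089 0.29992204]
2454
head top 0.22522237265272607 enc (0.47313761711120605, 0.35076409578323364) 0.01886707916855812
side fit [0.47371138 0.3492081 ] 789 0.00036557393528316445
hub enc ((0.4727223515510559, 0.35155168175697327), 0.026249488815665245) 1058
hub side fit [0.47409708 0.3485862 ] 759 0.012144600789262537
n 137 295 318 250 258 line az -2.137940493515699 jaw 7.229533715824964 rel -9.367474209340656 az via TCP -175.68527673633875 mean [0.46369726 0.3491223  0.22522237]
```

View pics/w7.png

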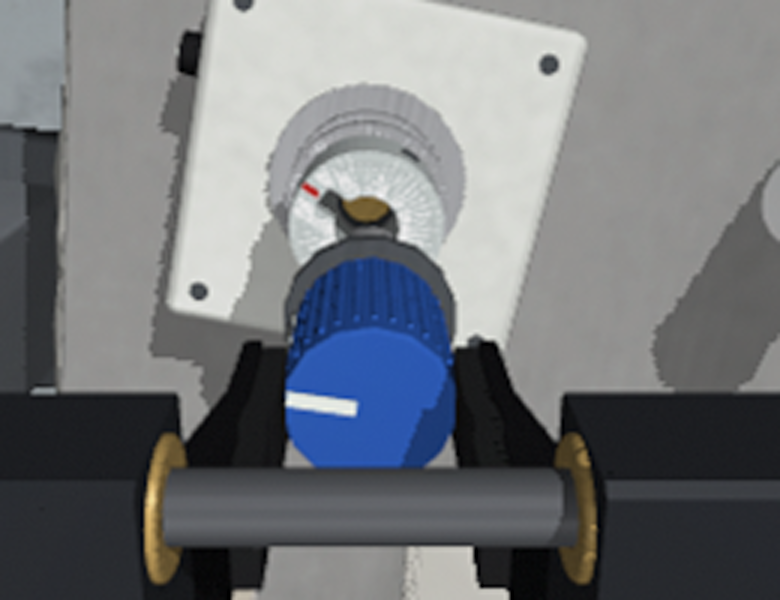

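```bash
python3 -m creep '[{"linear":[0.005,0.002,-0.0005],"twist":[0,0,0],"fingers":1},{"linear":[0.01,0.002,-0.0005],"twist":[0,0,0],"fingers":1},{"linear":[0.016,0.002,-0.0005],"twist":[0,0,0],"fingers":1},{"linear":[0.02,0.002,-0.0005],"twist":[0,0,0],"fingers":1},{"linear":[0.023,0.002,-0.0005],"twist":[0,0,0],"fingers":1},{"linear":[0.026,0.002,-0.0005],"twist":[0,0,0],"fingers":1},{"linear":[0.026,0.002,-0.0005],"twist":[0,0,0],"fingers":1}]' 
python3 - <<'E'
from h import *
plan(.472,.352,.16)
p,d,P=cloud("scene");crop(p,215,315,110,220,5,"pics/s8.png")
p,d,P=cloud("wrist");crop(p,220,430,120,290,3.7,"pics/w8.png")
plan(.472,.352,.16)
E
```

```text
time: 9.1
position: [0.4711, 0.3515, 0.1694]
tool_rot: [-0.1, 1.57, 0.099]
ft_force: [0.1, 0.2, -2.0]
grip_width: 0.388
t 9.1 pos [0.4711 0.3515 0.1694] q [-0.768  0.206  0.094  1.659 -0.02   1.279 -0.543] jawaz 7.26 toolx [-1.e-03 -8.e-04 -1.e+00] F [ 0.1  0.2 -2. ] w 0.388
linear [0.0094 0.0004 0.0009]
t 9.2 pos [0.4715 0.3518 0.1703] q [-0.768  0.206  0.094  1.658 -0.02   1.279 -0.543] jawaz 7.27 toolx [-0.e+00 -1.e-04 -1.e+00] F [ 0.2  0.4 -2.2] w 0.39
linear [0.0103 0.0001 0.0005]
```

View pics/s8.png

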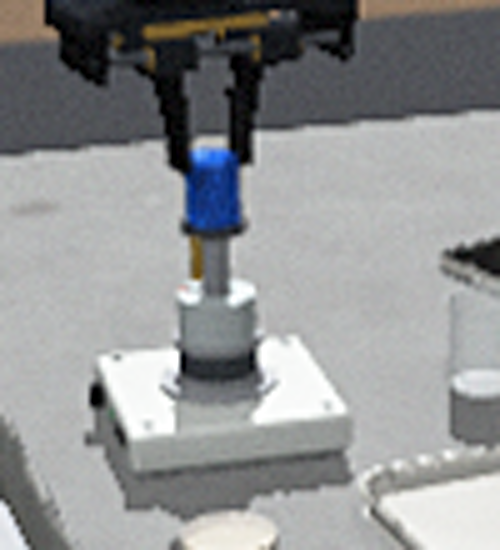

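View pics/w8.png

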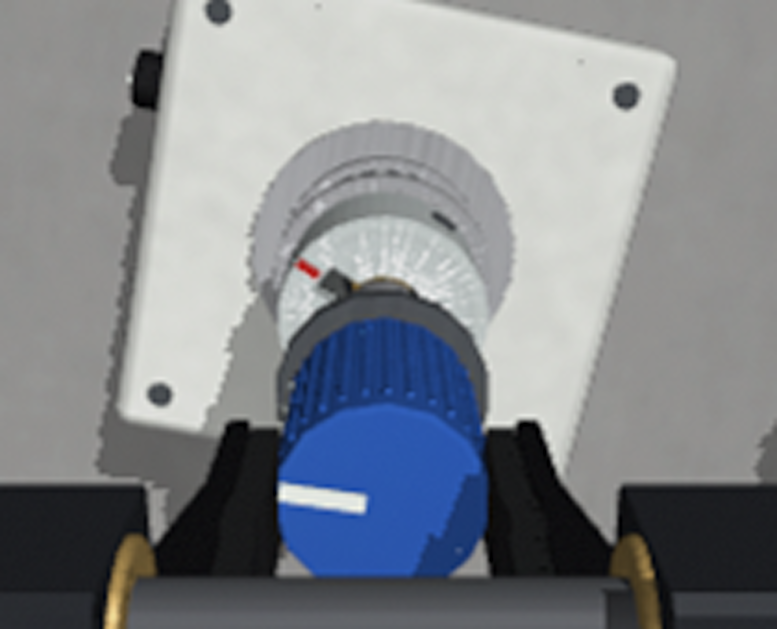

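The tip is about 7 mm into the bore with no contact force: the scene crop shows the shaft entering at (215,290). I go to about 14 mm, then turn.

```bash
python3 -m creep '[{"linear":[0.003,0,0],"twist":[0,0,0],"fingers":1},{"linear":[0.0065,0,0],"twist":[0,0,0],"fingers":1},{"linear":[0.0065,0,0],"twist":[0,0,0],"fingers":1},{"linear":[0.0065,0,0],"twist":[0,0,0],"fingers":1}]' 
python3 - <<'E'
from h import *
plan(.472,.352,.163)
E
python3 -m creep '[{"linear":[0,0,0],"twist":[4,0,0],"fingers":1},{"linear":[0,0,0],"twist":[8,0,0],"fingers":1},{"linear":[0,0,0],"twist":[12,0,0],"fingers":1},{"linear":[0,0,0],"twist":[16,0,0],"fingers":1},{"linear":[0,0,0],"twist":[20,0,0],"fingers":1},{"linear":[0,0,0],"twist":[23,0,0],"fingers":1},{"linear":[0,0,0],"twist":[26,0,0],"fingers":1},{"linear":[0,0,0],"twist":[26,0,0],"fingers":1}]' 
python3 - <<'E'
from h import *
plan(.472,.352,.163)
line(.1905,"pics/w9.png")
p,d,P=cloud("scene");crop(p,215,315,110,220,5,"pics/s9.png")
E
```

```text
time: 9.53
position: [0.4713, 0.3517, 0.1635]
tool_rot: [-0.1, 1.569, 0.099]
ft_force: [0.3, 0.0, -1.8]
grip_width: 0.386
t 9.5333 pos [0.4713 0.3517 0.1635] q [-0.768  0.21   0.094  1.667 -0.02   1.267 -0.543] jawaz 7.27 toolx [-4.e-04 -3.e-04 -1.e+00] F [ 0.3  0.  -1.8] w 0.386
linear [0.0005 0.0002 0.0007]
time: 10.2
position: [0.4716, 0.3519, 0.164]
tool_rot: [0.258, 1.555, -0.257]
ft_force: [-0.4, -1.0, -2.2]
grip_width: 0.384
t 10.2 pos [0.4716 0.3519 0.164 ] q [-0.805  0.209  0.137  1.667 -0.03   1.267 -0.991] jawaz -18.81 toolx [ 3.e-04  2.e-04 -1.e+00] F [-0.4 -1.  -2.2] w 0.384
linear [0.001  0.0003 0.0004]
n 131 296 318 250 258 line az -28.2862319735683 jaw -18.665518408894506 rel -9.620713564673792 az via TCP 162.23724563126316 mean [0.46277529 0.35470496 0.1905    ]
```

View pics/w9.png

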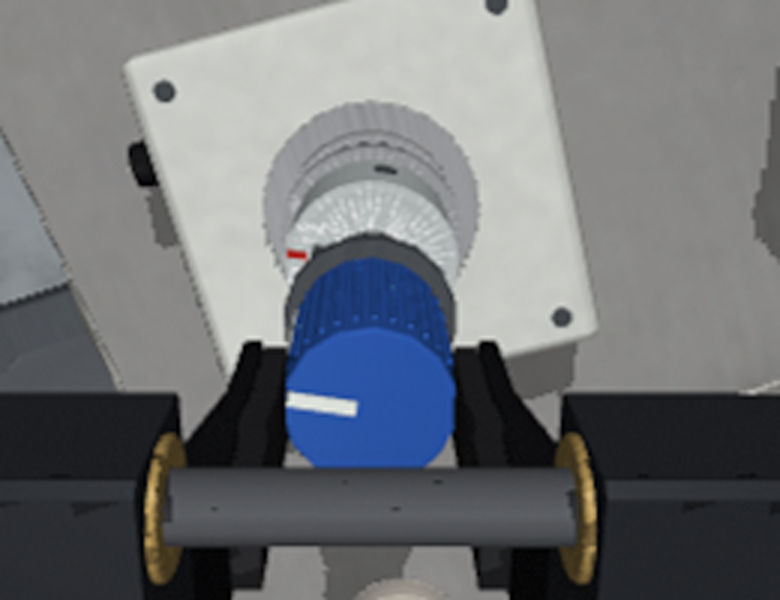

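The red mark at crop (296,254) and the white line are now parallel (line azimuth 151.7° against keyway 152.5°). I press on down.

```bash
python3 -m creep '[{"linear":[0.003,0,0],"twist":[0,0,0],"fingers":1},{"linear":[0.006,0,0],"twist":[0,0,0],"fingers":1},{"linear":[0.008,0,0],"twist":[0,0,0],"fingers":1},{"linear":[0.010,0,0],"twist":[0,0,0],"fingers":1},{"linear":[0.010,0,0],"twist":[0,0,0],"fingers":1}]' 
python3 - <<'E'
from h import *
plan(.472,.352,.125)
E
```

```text
time: 10.72
position: [0.4711, 0.3515, 0.1531]
tool_rot: [0.256, 1.556, -0.257]
ft_force: [-0.0, -1.2, -1.7]
grip_width: 0.39
t 10.7167 pos [0.4711 0.3515 0.1531] q [-0.805  0.217  0.136  1.681 -0.031  1.247 -0.988] jawaz -18.72 toolx [-8.e-04 -7.e-04 -1.e+00] F [-0.  -1.2 -1.7] w 0.39
linear [0.0281 0.0007 0.0007]
```

```bash
python3 -m creep '[{"linear":[0.004,0,0],"twist":[0,0,0],"fingers":1},{"linear":[0.008,0,0],"twist":[0,0,0],"fingers":1},{"linear":[0.012,0,0],"twist":[0,0,0],"fingers":1},{"linear":[0.015,0,0],"twist":[0,0,0],"fingers":1},{"linear":[0.018,0,0],"twist":[0,0,0],"fingers":1},{"linear":[0.02,0,0],"twist":[0,0,0],"fingers":1},{"linear":[0.02,0,0],"twist":[0,0,0],"fingers":1}]' 
python3 - <<'E'
from h import *
plan(.472,.352,.1253)
E
python3 -m creep '[{"linear":[0.002,0,0],"twist":[0,0,0],"fingers":1},{"linear":[0.004,0,0],"twist":[0,0,0],"fingers":1},{"linear":[0.006,0,0],"twist":[0,0,0],"fingers":1},{"linear":[0.007,0,0],"twist":[0,0,0],"fingers":1},{"linear":[0.007,0,0],"twist":[0,0,0],"fingers":1}]' 
python3 - <<'E'
from h import *
plan(.472,.352,.1253)
E
```

```text
time: 11.3
position: [0.4717, 0.3524, 0.1346]
tool_rot: [0.257, 1.555, -0.255]
ft_force: [-1.3, -0.5, 4.7]
grip_width: 0.385
t 11.3 pos [0.4717 0.3524 0.1346] q [-0.804  0.23   0.135  1.703 -0.033  1.209 -0.987] jawaz -18.72 toolx [ 8.0e-04  1.2e-03 -1.0e+00] F [-1.3 -0.5  4.7] w 0.385
linear [ 0.0093 -0.0003  0.0004]
time: 11.72
position: [0.4719, 0.3528, 0.1284]
tool_rot: [0.258, 1.554, -0.255]
ft_force: [-1.8, 0.2, 7.0]
grip_width: 0.389
t 11.7167 pos [0.4719 0.3528 0.1284] q [-0.803  0.235  0.135  1.71  -0.034  1.196 -0.986] jawaz -18.72 toolx [ 0.0014  0.0021 -1.    ] F [-1.8  0.2  7. ] w 0.389
linear [ 0.0031 -0.0007  0.0003]
```

```bash
python3 -m creep '[{"linear":[0.001,0,0],"twist":[0,0,0],"fingers":1},{"linear":[0.002,0,0],"twist":[0,0,0],"fingers":1},{"linear":[0.003,0,0],"twist":[0,0,0],"fingers":1},{"linear":[0.004,0,0],"twist":[0,0,0],"fingers":1},{"linear":[0.004,0,0],"twist":[0,0,0],"fingers":1}]' 
python3 - <<'E'
from h import *
plan(.472,.352,.1253)
p,d,P=cloud("scene");crop(p,215,315,110,220,5,"pics/s10.png")
E
```

```text
time: 12.13
position: [0.4721, 0.3531, 0.1255]
tool_rot: [0.259, 1.554, -0.254]
ft_force: [-2.2, -0.5, 10.5]
grip_width: 0.389
t 12.1333 pos [0.4721 0.3531 0.1255] q [-0.803  0.237  0.135  1.713 -0.035  1.19  -0.986] jawaz -18.72 toolx [ 0.0021  0.003  -1.    ] F [-2.2 -0.5 10.5] w 0.389
linear [ 0.0002 -0.0011  0.0003]
```

View pics/s10.png

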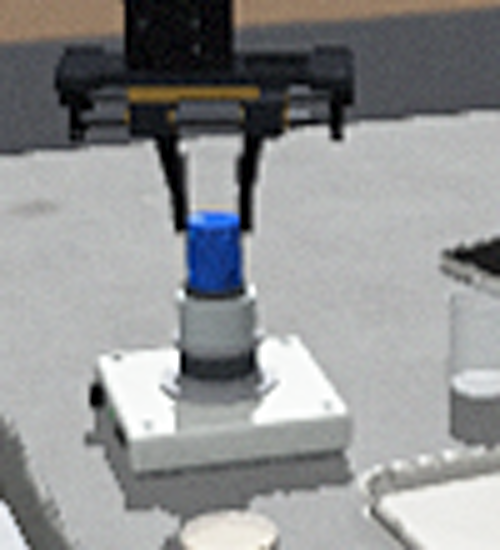

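The shoulder is now almost on the hub (crop (215,293)). I press until the force rises above the spring's.

```bash
python3 -m creep '[{"linear":[0.001,0,0],"twist":[0,0,0],"fingers":1},{"linear":[0.002,0,0],"twist":[0,0,0],"fingers":1},{"linear":[0.003,0,0],"twist":[0,0,0],"fingers":1},{"linear":[0.003,0,0],"twist":[0,0,0],"fingers":1},{"linear":[0.003,0,0],"twist":[0,0,0],"fingers":1}]' 
python3 - <<'E'
from h import *
plan(.472,.352,.1253)
E
```

```text
time: 12.6
position: [0.4722, 0.3532, 0.1253]
tool_rot: [0.26, 1.554, -0.253]
ft_force: [-6.1, -3.8, 22.9]
grip_width: 0.387
t 12.6 pos [0.4722 0.3532 0.1253] q [-0.803  0.237  0.135  1.714 -0.035  1.188 -0.985] jawaz -18.72 toolx [ 0.0026  0.0039 -1.    ] F [-6.1 -3.8 22.9] w 0.387
linear [ 0.     -0.0012  0.0002]
```

```bash
python3 -m creep '[{"linear":[0.001,0,0],"twist":[0,0,0],"fingers":1},{"linear":[0.001,0,0],"twist":[0,0,0],"fingers":1},{"linear":[0.001,0,0],"twist":[0,0,0],"fingers":1},{"linear":[0.001,0,0],"twist":[0,0,0],"fingers":1},{"linear":[0.001,0,0],"twist":[0,0,0],"fingers":1},{"linear":[0.001,0,0],"twist":[0,0,0],"fingers":1},{"linear":[0.001,0,0],"twist":[0,0,0],"fingers":1},{"linear":[0.001,0,0],"twist":[0,0,0],"fingers":1}]' 60
python3 -m creep '[{"linear":[0,0,0],"twist":[0,0,0],"fingers":1},{"linear":[0,0,0],"twist":[0,0,0],"fingers":1},{"linear":[0,0,0],"twist":[0,0,0],"fingers":1},{"linear":[0,0,0],"twist":[0,0,0],"fingers":1},{"linear":[0,0,0],"twist":[0,0,0],"fingers":1},{"linear":[0,0,0],"twist":[0,0,0],"fingers":1},{"linear":[0,0,0],"twist":[0,0,0],"fingers":1},{"linear":[0,0,0],"twist":[0,0,0],"fingers":1}]'
python3 - <<'E'
from h import *
plan(.472,.352,.1253)
line(.153,"pics/w11.png")
p,d,P=cloud("wrist");z=P[235:265,322:345,2];print("head top z",np.nanmedian(z))
p,d,P=cloud("scene");crop(p,225,305,130,210,7,"pics/s11.png");cv2.imwrite("pics/s11f.png",p[:,:,::-1])
E
```

```text
time: 13.27
position: [0.4722, 0.3532, 0.1252]
tool_rot: [0.26, 1.553, -0.253]
ft_force: [-8.3, -5.6, 28.1]
grip_width: 0.391
time: 13.93
position: [0.4722, 0.3532, 0.1252]
tool_rot: [0.26, 1.553, -0.253]
ft_force: [-7.9, -5.0, 27.5]
grip_width: 0.389
t 13.9333 pos [0.4722 0.3532 0.1252] q [-0.803  0.237  0.135  1.715 -0.036  1.188 -0.985] jawaz -18.72 toolx [ 0.0028  0.0042 -1.    ] F [-7.9 -5.  27.5] w 0.389
linear [-0.0001 -0.0012  0.0002]
n 135 295 318 251 258 line az -27.643590172120536 jaw -18.721883703028357 rel -8.921706469092186 az via TCP 159.58798808327197 mean [0.46349075 0.35645931 0.153     ]
head top z 0.15340753362375967
```

View pics/s11.png

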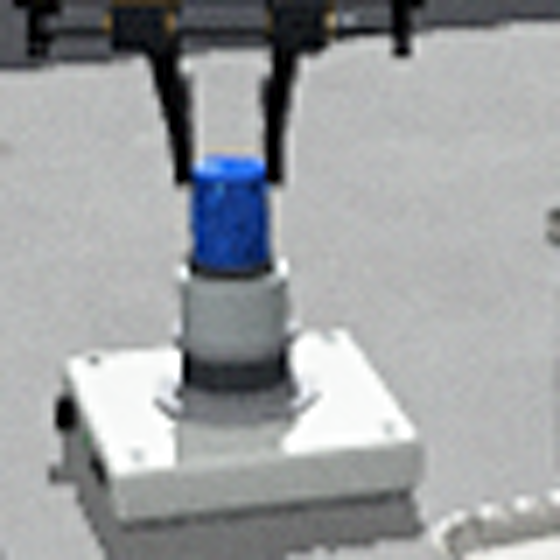

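View pics/w11.png

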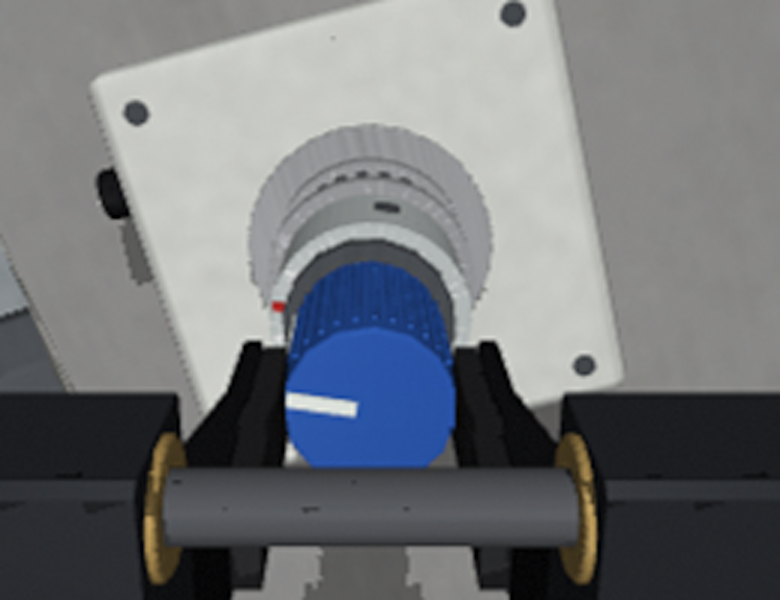

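View pics/s11f.png

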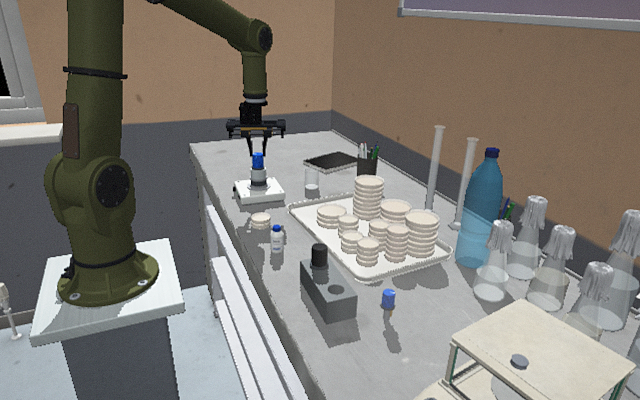

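The shoulder is flat on the hub and the head top measures 0.1534 m, where home is 0.153 m. The force is steady at 27.5 N, and the spare, dropper, dishes and beaker stand where they were. Handing in.

```bash
python3 -c "
from bench import job;print(job.close_job())"
```

```text
the job is handed in; nothing more can be done
None
```

The keyed shaft is in the hub with its key in the keyway and its shoulder home. It was handed in at about 14 s, with the gripper still holding the blue head and pressing down. I put it about 14 mm into the bore 26° short of alignment, turned it there until it lined up with the keyway, then pressed it down against the spring.

**Last checks:**
- **Height:** the top of the head was at 0.1534 m, against an expected 0.153 m. The tool stopped at 0.1252 m, against a computed 0.1253 m.
- **Push:** the force rose from 10.5 N to about 27 N at the end of travel with no further movement, and held steady for a second. There is also a sideways force of about 9 N.
- **Key angle:** the white line read 152.4°, against 152.5° for the keyway.
- **Other items:** the last scene picture showed the plain shaft still in the stand, and the bottle, dishes, beaker and small shaft where they were.

**Disagreements:**
- **Grip opening:** it read 34 mm on the 36 mm head, though the pictures show both pads in contact.
- **Line angle:** the estimate taken from the tool centre was 159.6°. I trusted the line's own direction instead, and the key entered without resistance.

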